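# Swing the sensor arm aside and hold the sample cassette shut

## Task

Pull up the red sprung knob on the tail of the cradle's sensor arm, swing the arm off the violet lower cassette half and let the knob's pin drop home in the slot with the green mark. Then pick up the white upper half of the cassette, set it over the two dowels of the lower half, and press it down against the sprung seal until the halves meet flush. Finish while still holding the cassette pressed shut; leave the other things on the bench where they are.

Things in the scene. Friction and masses are not known exactly. Their poses are not given: they have to be found in the camera images.
- cradle: fixed cradle: blue base plate 150 (x) x 300 (y) x 12 mm, y from -80 to +220 mm, carrying the violet lower cassette half (110 x 74 mm, rim 40 mm above the bench), the pivot post and the index plate. Origin on the bench under the centre of the lower half, z up
- seat (a point): centre of the lower half's rim plane, 40 mm above the bench, axes as cradle. Two upright steel dowels, 8 mm thick, stand at x = +-42 mm, y = 0 from it, round tips 14 mm above the rim. With the cassette fully shut, the origin of lid is at this point
- pivot (a point): point on the vertical axis of the sensor arm, at cradle x = 0, y = 125 mm, at the top of the aluminium index plate (58 mm above the bench). The plate has two slots for the pin, 65 mm from the axis: the start slot (white mark, swing 0) and the parking slot (green mark, swing 1.20); the pin has about 1 mm play in them
- swing (a joint): turn of the sensor arm about pivot, rad, anticlockwise from above; stops at -0.05 and 1.25. 0 (start): the arm lies over the lower half along cradle -y, its tail along +y. 1.20 (green mark): the arm points roughly along cradle +x, the tail towards -x. With the plunger up it turns with light friction (0.1 N m) and stays where left
- head (a point): centre of the top of the black round sensor head (56 mm across) on the beige arm, 116 mm above the bench, 125 mm from the pivot. The arm is 30 mm wide, 70 to 84 mm above the bench (its lens reaches down to 64 mm); at the start it bars the way to the lower half
- plunger (a joint): lift of the sprung red knob with its pin, m: 0 fully down (pin 8 mm deep in a slot), 0.016 upper stop. The spring pushes down with 3 N at 0, 7 N at the top. The round-tipped 8 mm pin clears the index plate when lifted over 8 mm; let go over a slot it drops in, elsewhere it rests on the plate at 8 mm
- knob (a point): point on the axis of the round upright red knob, 26 mm across, 26 mm tall; 7 mm below its top, 109 mm above the bench with the plunger down; rises with the plunger. Located at cradle x = -65 sin(swing), y = 125 + 65 cos(swing) mm, on the arm's tail. Below the knob (its foot at 90 mm) lies the tail, 30 mm wide, top at 84 mm, with a bushing 20 mm wide up to 88 mm
- seal (a joint): how far the black sprung seal frame in the lower half is pressed down, m. At 0 it stands 5 mm proud of the rim; 0.005 with the halves flush (contact give makes it read up to 1 mm less). It pushes up with 5 N at 0 and 10 N at 0.005: the upper half's own weight does not close it
- lid: loose upper cassette half, about 0.18 kg, flat on the bench: white plate 110 (x) x 74 (y) x 20 mm with a violet grip rib on top, 50 (x) x 24 (y) mm, rib top 45 mm above the underside. Two 10 mm through holes at x = +-42 mm, y = 0. Origin at the centre of its underside, z up. It fits either way round
- dishes: bystander: two stacked round dishes, 91 mm across, 28 mm tall, origin centre of underside
- vials: bystander: blue vial rack 84 x 64 mm, 49 mm tall, origin centre of underside
- wellplate: bystander: violet well plate 127 x 85 x 15 mm, origin centre of underside
- driver: bystander: orange screwdriver lying at the back, about 200 mm long
- bottle: bystander: bottle 60 mm across, 150 mm tall, origin centre of underside
- cup: bystander: white cup 80 mm across, 80 mm tall, origin centre of underside

How it is judged:
By the outcome, as a careful person would: the job done as asked, in the order asked, and still so for the second after the job is handed in, while the arm keeps its last pose, push and grip.
It also fails if it takes over 64 s, if anything falls off the work surface, if the arm or the gripper's body presses on something with over 40 N, if the wrist force passes 120 N, or if a joint passes its speed limit or range.

## Robot

A 6-joint arm with a two-finger parallel gripper is mounted at the origin on the work surface. World frame = base frame: x ahead of the robot, y to its left, z up, the work surface at z = 0. Lengths are in m, angles in rad, forces in N, time in s.
With the tool pointing down it reaches from about 0.275 to 0.825 m from the base axis. Payload 4.9 kg.
Tool frame: the origin (TCP) lies midway between the tips of the shut fingers; the grasp point (between the pads) lies 19 mm behind it; z points along the fingers, y is the line along which they close (so a half turn about z gives the same grasp; the last joint's range is limited). The gripper opens to 85 mm and grips with 20 to 120 N. Pads are 22 mm wide; open, the fingers measure 114 mm over their backs; the gripper's body (76 mm by 85 mm) begins 54 mm behind the grasp point. The pads swing forward as they close: fully open they stand 13 mm farther back than shut.
Start: joints at [1.029, 0.326, -0.193, 1.052, 0, 1.437], TCP at [0.218, 0.505, 0.231] pointing down, gripper open.
Joint ranges: [-2.65, 2.65], [-0.97, 1.79], [-1.3, 1.35], [-1.93, 2.1], [-1.47, 1.37], [-3.14, 3.14]. Speed limits (rad/s): [2.57, 2.57, 3.14, 3.14, 3.14, 3.14].

## Interface

Orientations are given as [roll, pitch, yaw] about the fixed x, y, z axes, in that order (R = Rz(yaw) Ry(pitch) Rx(roll)).
In Python, from cell import read_state, get_image, camera_info, hand_in gives the robot as it stands.
- The arm moves only by the shell command python3 -m pendant 'ROWS' [FORCE]. ROWS is a JSON object whose one key "increments" holds a list of rows, each an object of numbers: "rx", "ry", "rz": the turn, a rotation vector about the world's x, y, z in rad; "x", "y", "z": the shift along the world's x, y, z in cm; "gripper": the closure, from 0 (fully open) to 1 (shut). A call has 1 to 8 rows; each row is the pose to reach, as a shift and turn from the pose commanded when the call began; what a row does not reach only later rows make up. A row lasts 1/12 s, in which the tool goes at most 41.7 mm and 7.16 degrees, less where a joint would pass 70% of its speed; a pose out of reach is approached as far as the arm can. A call with a gripper value outside its range is refused whole. The fingers move at their own pace and stop on an object; FORCE is the grip in N (left out, the last holds). Time passes only in rows, so rows that repeat a pose let the fingers close. It gives the time, the measured TCP pose, the force, the opening and the grip force at its end, in the units of the state.
- read_state(): the state, without advancing time (a new reading comes with each control period).
- get_image(name): name is "scene" or "top"; returns the picture (400x640x3 uint8, red, green, blue); there is no depth.
- camera_info(name): a dict with "fx", "fy", "cx", "cy" (pixels), "dist_coeffs" ([k1, k2, p1, p2, k3] as OpenCV has them; the pictures are not rectified), "T" (4x4, takes a point from camera to world coordinates). Camera axes: x right, y down, z forward; pixel columns grow to the right and rows downward; lengths in m; the calibration is good to about 2 mm. A picture is of the moment at which its call begins. camera_info takes no time and is no camera call.
- hand_in(): hands the job in; it is judged then, once.
The state is a dict: "t": time; "qpos": joint angles; "joint_velocities": joint speeds; "joint_torque": joint torques, N m; "eef_pos": TCP position; "tool_rot": TCP orientation; "wrist_force": force on the tool from outside, world axes, zero at the start; "wrist_torque": the same for the moment, N m; "grip_width": finger opening in m; "grasp_force": force on a finger pad.
Only numpy, scipy, OpenCV 4.12 (cv2) and the standard library are available. Lean on these libraries where they do the work, as an engineer would, in place of code of your own. Each camera call takes 0.05 s, during which the arm holds its last target. There are 200 camera calls.

## Working session

There is one attempt and no reset: what is moved stays moved. The work goes in short steps, Python scripts to look and compute and a shell command to move; the robot and the scene stay as the last step left them, time stands still between calls to the robot, and variables do not carry over. Pictures are saved under pics/ and viewed, at most 10 in all, crops included, and the job is handed in when it is done.

```bash
mkdir -p pics; ls
python3 - <<'E'
from cell import *
import cv2,json
for n in("scene","top"):
    cv2.imwrite(f"pics/{n}0.png",get_image(n)[...,::-1]); c=camera_info(n); print(n,c)
s=read_state(); print(s)
E
```

```text
pics
scene {'fx': 461.0040154317805, 'fy': 461.0040154317805, 'cx': 321.74863676335684, 'cy': 204.1293082421072, 'dist_coeffs': array([-0.0617073,  0.       ,  0.       ,  0.       ,  0.       ]), 'T': array([[-0.30004682,  0.7171143 , -0.62906199,  1.41088095],
       [ 0.95377981,  0.23701058, -0.18474321,  0.26684725],
       [ 0.01661235, -0.65541824, -0.75508341,  1.01011667],
       [ 0.        ,  0.        ,  0.        ,  1.        ]])}
top {'fx': 382.85557473562653, 'fy': 382.85557473562653, 'cx': 321.0407291424916, 'cy': 196.82969778026109, 'dist_coeffs': array([0.01353944, 0.        , 0.        , 0.        , 0.        ]), 'T': array([[-0.11354285, -0.96595962,  0.23244361,  0.37795798],
       [-0.99351737,  0.11170638, -0.02109305,  0.0426298 ],
       [-0.0055904 , -0.23333173, -0.97238112,  1.16275867],
       [ 0.        ,  0.        ,  0.        ,  1.        ]])}
{'t': 0.1, 'qpos': array([ 1.02877048e+00,  3.26907800e-01, -1.93498808e-01,  1.05200459e+00,
        4.51910217e-06,  1.43662553e+00]), 'joint_velocities': array([ 0.00177947, -0.00071867,  0.00191821, -0.00028678, -0.00025275,
        0.00113555]), 'joint_torque': array([ 2.37628428e-04, -4.44240296e+01,  2.63036782e+01,  7.89032289e-03,
       -1.48884810e-04,  4.87757376e-06]), 'eef_pos': array([0.21784839, 0.50443575, 0.23055377]), 'tool_rot': array([-3.13999290e+00, -2.20497482e-04,  2.73373743e+00]), 'wrist_force': array([0.03138266, 0.72716376, 0.06450341]), 'wrist_torque': array([ 0.01911421, -0.01361658,  0.08323284]), 'grasp_force': 0.0, 'grip_width': 0.08524105240183014}
```

View pics/scene0.png

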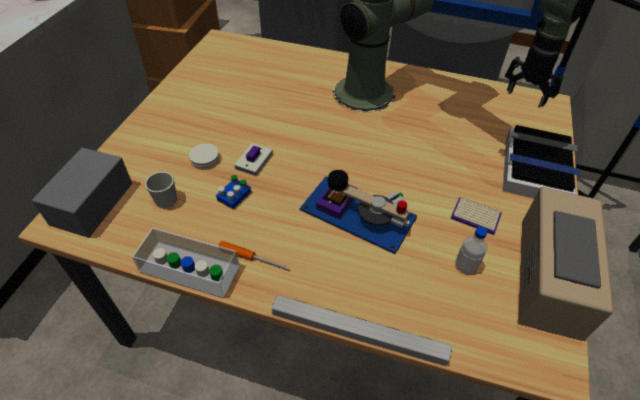

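View pics/top0.png

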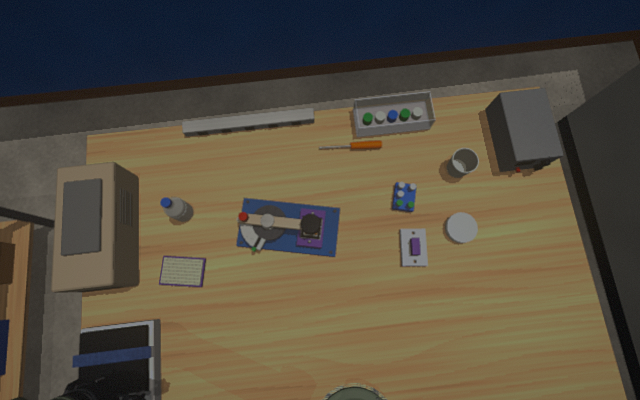

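The scene view shows the red knob at (402,207), the black head at (339,180) and the lid at (254,158). In the top view the knob is at (243,217), the head at (310,224), the lid at (413,247), and the blue plate spans (237..340, 199..256).

```bash
cat > h.py <<'E'
import numpy as np, cv2
from cell import *
from scipy.spatial.transform import Rotation as R
def grab(n): return get_image(n)
def ray(n,p):
    c=camera_info(n); K=np.array([[c['fx'],0,c['cx']],[0,c['fy'],c['cy']],[0,0,1]])
    u=cv2.undistortPoints(np.array(p,float).reshape(-1,1,2),K,np.array(c['dist_coeffs'])).reshape(-1,2)
    T=np.array(c['T']); return T[:3,3],np.c_[u,np.ones(len(u))]@T[:3,:3].T
def plane(n,p,z):
    o,d=ray(n,p); return o+d*((z-o[2])/d[:,2])[:,None]
def tri(ps,pt):
    o1,d1=ray('scene',[ps]);o2,d2=ray('top',[pt]); d1=d1[0];d2=d2[0]
    s=np.linalg.lstsq(np.c_[d1,-d2],o2-o1,rcond=None)[0]
    a=o1+s[0]*d1;b=o2+s[1]*d2; return (a+b)/2,np.linalg.norm(a-b)
def mask(im,kind):
    h,s,v=cv2.split(cv2.cvtColor(im,cv2.COLOR_RGB2HSV)); h=h.astype(int)
    return {'red':((h<6)|(h>172))&(s>150)&(v>70),'blue':(h>100)&(h<122)&(s>120)&(v>40),
     'violet':(h>122)&(h<150)&(s>90)&(v>25),'black':(v<32),'white':(s<60)&(v>110),'green':(h>60)&(h<90)&(s>100)}[kind].astype(np.uint8)
def blobs(m,roi,mn=8):
    x0,y0,x1,y1=roi; k=np.zeros_like(m);k[y0:y1,x0:x1]=m[y0:y1,x0:x1]
    n,l,st,c=cv2.connectedComponentsWithStats(k)
    return sorted([(st[i,4],c[i].round(2),st[i,:4],l==i) for i in range(1,n) if st[i,4]>=mn],key=lambda b:-b[0])
E
python3 - <<'E'
from h import *
S,T=grab('scene'),grab('top')
rs={'red':((380,190,425,225),(230,205,256,230)),'violet':((240,140,280,180),(400,230,428,268)),'black':((322,163,355,195),(296,208,325,240)),'white':((230,135,280,180),(395,222,433,275)),'blue':((295,165,425,255),(230,190,350,265)),'green':((380,180,415,215),(240,225,275,255))}
for k,(a,b) in rs.items():
    A=blobs(mask(S,k),a)[:3];B=blobs(mask(T,k),b)[:3]
    print(k,[x[:3] for x in A],[x[:3] for x in B])
    if A and B: print('  tri',tri(A[0][1],B[0][1]))
def rect(n,m,z):
    c=max(cv2.findContours(m.astype(np.uint8),cv2.RETR_EXTERNAL,cv2.CHAIN_APPROX_NONE)[0],key=cv2.contourArea)
    P=plane(n,c.reshape(-1,2),z)[:,:2]; r=cv2.minAreaRect((P*1000).astype(np.float32)); return r
for n,I,i in(('scene',S,0),('top',T,1)):
    for k,z in(('white',.02),('blue',.012),('violet',.045)):
        B=blobs(mask(I,k),rs[k][i]); print(n,k,rect(n,B[0][3],z) if B else None)
w=[cv2.resize(S[120:260,230:430],None,fx=4,fy=4,interpolation=2)]
cv2.imwrite('pics/s1.png',w[0][...,::-1]); cv2.imwrite('pics/t1.png',cv2.resize(T[180:280,228:440],None,fx=3.7,fy=3.7,interpolation=2)[...,::-1])
E
```

```text
red [(np.int32(55), array([402., 204.]), array([398, 201,   9,   7], dtype=int32))] [(np.int32(54), array([242.5, 216. ]), array([239, 212,   8,   9], dtype=int32))]
  tri (array([0.59907796, 0.24413091, 0.11419249]), np.float64(0.0014851371577909822))
violet [(np.int32(129), array([252.8 , 153.11]), array([247, 146,  13,  15], dtype=int32))] [(np.int32(119), array([415.09, 246.49]), array([411, 239,   9,  16], dtype=int32))]
  tri (array([ 0.46687568, -0.23760007,  0.03587591]), np.float64(0.0016951919742238494))
black [(np.int32(342), array([337.16, 180.96]), array([326, 171,  22,  24], dtype=int32))] []
white [(np.int32(408), array([253.07, 158.37]), array([235, 143,  37,  29], dtype=int32))] [(np.int32(723), array([413.96, 246.99]), array([400, 228,  28,  38], dtype=int32))]
  tri (array([ 0.46743958, -0.23913435,  0.01374269]), np.float64(0.0024753555325227094))
blue [(np.int32(2074), array([358.45, 221.74]), array([301, 177, 115,  76], dtype=int32))] [(np.int32(1606), array([300.22, 227.73]), array([243, 199,  96,  57], dtype=int32)), (np.int32(50), array([240.52, 240.1 ]), arr
[... 195 characters left out ...]
 2], dtype=int32))] []
scene white ((466.0907287597656, -237.07504272460938), (73.9036865234375, 111.32835388183594), 83.92366027832031)
scene blue ((575.5457153320312, 128.25355529785156), (297.11358642578125, 149.3350830078125), 77.11775970458984)
scene violet ((475.86065673828125, -231.7115936279297), (32.302364349365234, 62.711570739746094), 83.9718017578125)
top white ((468.6944885253906, -239.0323486328125), (75.2159423828125, 109.72754669189453), 84.7414321899414)
top blue ((572.2517700195312, 127.04451751708984), (293.28680419921875, 144.71481323242188), 77.22276306152344)
top violet ((466.4594421386719, -236.1605987548828), (21.28265953063965, 43.929039001464844), 85.49332427978516)
```

View pics/s1.png

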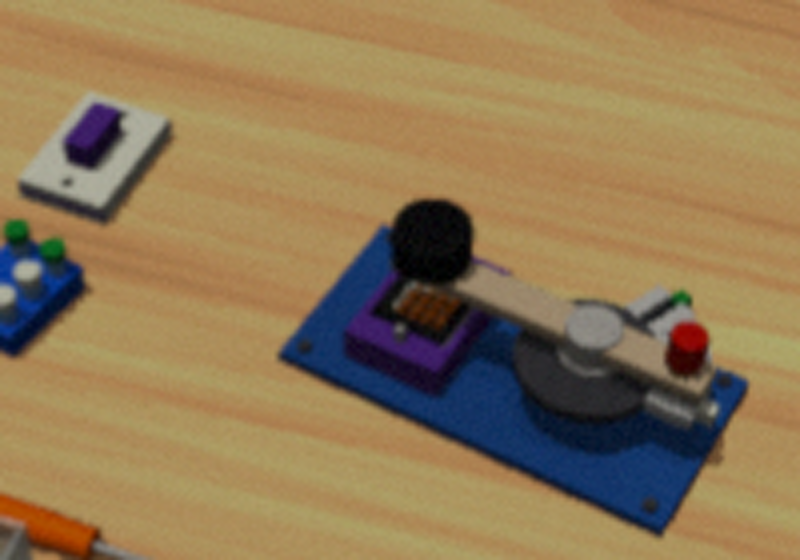

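View pics/t1.png

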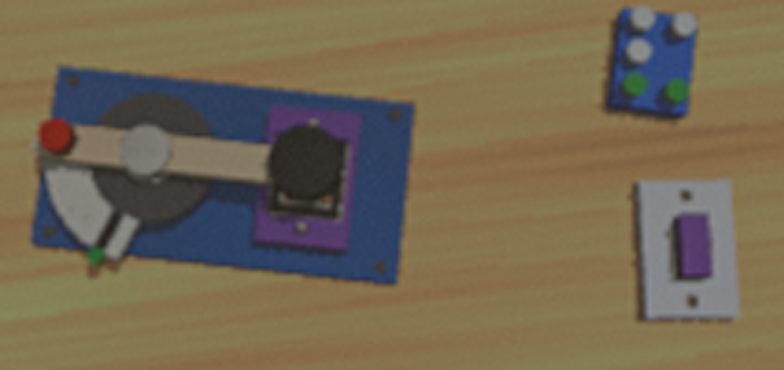

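The crops show the head over the violet half with both dowel tips visible (top px about (312.6,213) and (309.4,241)). The green mark is on the robot side. The plate's y axis is at 77.15°, and the knob is at about (0.600, 0.244). Its triangulated height fits the text, so I'm approaching it now.

```bash
python3 -m pendant '{"increments":[{"x":19,"y":-13,"z":0,"rz":-0.69,"gripper":0},{"x":19,"y":-13,"z":0,"rz":-0.69,"gripper":0},{"x":19,"y":-13,"z":0,"rz":-0.69,"gripper":0},{"x":19,"y":-13,"z":0,"rz":-0.69,"gripper":0},{"x":19,"y":-13,"z":0,"rz":-0.69,"gripper":0},{"x":19,"y":-13,"z":0,"rz":-0.69,"gripper":0},{"x":19,"y":-13,"z":0,"rz":-0.69,"gripper":0}]}' 60
python3 -m pendant '{"increments":[{"x":19.2,"y":-13.1,"z":-4,"rz":-0.697,"gripper":0},{"x":19.2,"y":-13.1,"z":-4,"rz":-0.697,"gripper":0},{"x":19.2,"y":-13.1,"z":-4,"rz":-0.697,"gripper":0},{"x":19.2,"y":-13.1,"z":-4,"rz":-0.697,"gripper":0},{"x":19.2,"y":-13.1,"z":-4,"rz":-0.697,"gripper":0},{"x":19.2,"y":-13.1,"z":-4,"rz":-0.697,"gripper":0},{"x":19.2,"y":-13.1,"z":-4,"rz":-0.697,"gripper":0},{"x":19.2,"y":-13.1,"z":-4,"rz":-0.697,"gripper":0}]}'
```

```text
validation failed for argument at $.in...
validation failed for argument at $.in...
```

```bash
python3 -m pendant '{"increments":[{"rx":0,"ry":0,"rz":-0.69,"x":19,"y":-13,"z":0,"gripper":0},{"rx":0,"ry":0,"rz":-0.69,"x":19,"y":-13,"z":0,"gripper":0},{"rx":0,"ry":0,"rz":-0.69,"x":19,"y":-13,"z":0,"gripper":0},{"rx":0,"ry":0,"rz":-0.69,"x":19,"y":-13,"z":0,"gripper":0},{"rx":0,"ry":0,"rz":-0.69,"x":19,"y":-13,"z":0,"gripper":0},{"rx":0,"ry":0,"rz":-0.69,"x":19,"y":-13,"z":0,"gripper":0},{"rx":0,"ry":0,"rz":-0.69,"x":19,"y":-13,"z":0,"gripper":0}]}' 60
```

```text
t: 0.78
eef_pos: [0.4119, 0.3722, 0.231]
tool_rot: [3.141, 0.001, 2.036]
wrist_force: [-0.7, -0.6, 0.0]
grip_width: 0.0856
grasp_force: 0.0
```

```bash
python3 -m pendant '{"increments":[{"rx":0,"ry":0,"rz":-0.69,"x":19.2,"y":-13.1,"z":-8,"gripper":0},{"rx":0,"ry":0,"rz":-0.697,"x":19.2,"y":-13.1,"z":-8,"gripper":0},{"rx":0,"ry":0,"rz":-0.697,"x":19.2,"y":-13.1,"z":-8,"gripper":0},{"rx":0,"ry":0,"rz":-0.697,"x":19.2,"y":-13.1,"z":-8,"gripper":0},{"rx":0,"ry":0,"rz":-0.697,"x":19.2,"y":-13.1,"z":-8,"gripper":0},{"rx":0,"ry":0,"rz":-0.697,"x":19.2,"y":-13.1,"z":-8,"gripper":0},{"rx":0,"ry":0,"rz":-0.697,"x":19.2,"y":-13.1,"z":-8,"gripper":0},{"rx":0,"ry":0,"rz":-0.697,"x":19.2,"y":-13.1,"z":-8,"gripper":0}]}' 60
python3 -m pendant '{"increments":[{"rx":0,"ry":0,"rz":0,"x":0,"y":0,"z":0,"gripper":0},{"rx":0,"ry":0,"rz":0,"x":0,"y":0,"z":0,"gripper":0}]}'
```

```text
t: 1.45
eef_pos: [0.6001, 0.2429, 0.1495]
tool_rot: [-3.139, 0.001, 1.346]
wrist_force: [-0.7, 0.5, -1.0]
grip_width: 0.0852
grasp_force: 0.0
t: 1.62
eef_pos: [0.599, 0.2452, 0.1518]
tool_rot: [-3.141, -0.0, 1.349]
wrist_force: [0.0, 0.5, -0.2]
grip_width: 0.0854
grasp_force: 0.0
```

```bash
python3 -m pendant '{"increments":[{"rx":0,"ry":0,"rz":0,"x":0,"y":0,"z":-2,"gripper":0},{"rx":0,"ry":0,"rz":0,"x":0,"y":0,"z":-4,"gripper":0},{"rx":0,"ry":0,"rz":0,"x":0,"y":0,"z":-5.2,"gripper":0},{"rx":0,"ry":0,"rz":0,"x":0,"y":0,"z":-5.8,"gripper":0},{"rx":0,"ry":0,"rz":0,"x":0,"y":0,"z":-5.8,"gripper":0}]}'
python3 -m pendant '{"increments":[{"rx":0,"ry":0,"rz":0,"x":0,"y":0,"z":0,"gripper":0.5},{"rx":0,"ry":0,"rz":0,"x":0,"y":0,"z":0,"gripper":0.6},{"rx":0,"ry":0,"rz":0,"x":0,"y":0,"z":0,"gripper":1},{"rx":0,"ry":0,"rz":0,"x":0,"y":0,"z":0,"gripper":1},{"rx":0,"ry":0,"rz":0,"x":0,"y":0,"z":0,"gripper":1},{"rx":0,"ry":0,"rz":0,"x":0,"y":0,"z":0,"gripper":1},{"rx":0,"ry":0,"rz":0,"x":0,"y":0,"z":0,"gripper":1},{"rx":0,"ry":0,"rz":0,"x":0,"y":0,"z":0,"gripper":1}]}' 50
```

```text
t: 2.03
eef_pos: [0.5986, 0.2445, 0.0923]
tool_rot: [-3.139, 0.001, 1.348]
wrist_force: [0.1, 0.2, 0.1]
grip_width: 0.0853
grasp_force: 0.0
t: 2.7
eef_pos: [0.6004, 0.2442, 0.0942]
tool_rot: [3.141, -0.001, 1.347]
wrist_force: [-2.1, 1.5, 6.0]
grip_width: 0.0246
grasp_force: 48.9
```

```bash
python3 -m pendant '{"increments":[{"rx":0,"ry":0,"rz":0,"x":0,"y":0,"z":0.4,"gripper":1},{"rx":0,"ry":0,"rz":0,"x":0,"y":0,"z":0.8,"gripper":1},{"rx":0,"ry":0,"rz":0,"x":0,"y":0,"z":1.1,"gripper":1},{"rx":0,"ry":0,"rz":0,"x":0,"y":0,"z":1.3,"gripper":1},{"rx":0,"ry":0,"rz":0,"x":0,"y":0,"z":1.3,"gripper":1},{"rx":0,"ry":0,"rz":0,"x":0,"y":0,"z":1.3,"gripper":1}]}' 60
python3 - <<'E'
from h import *
S,T=grab('scene'),grab('top')
A=blobs(mask(S,'red'),(380,180,425,225));B=blobs(mask(T,'red'),(225,205,256,235))
print([x[:3] for x in A],[x[:3] for x in B]); print(tri(A[0][1],B[0][1]) if A and B else'')
ex=np.array([.975,-.2224]);ey=np.array([.2224,.975])
for s in np.arange(.1,1.21,.1): print(round(s,1),(6.5*(-np.sin(s)*ex+(np.cos(s)-1)*ey)).round(2))
E
```

```text
t: 3.2
eef_pos: [0.6, 0.244, 0.1058]
tool_rot: [-3.141, -0.0, 1.347]
wrist_force: [2.7, 2.7, -5.5]
grip_width: 0.0242
grasp_force: 59.2
[] [(np.int32(8), array([245., 215.]), array([244, 213,   3,   5], dtype=int32))]

0.1 [-0.64  0.11]
0.2 [-1.29  0.16]
0.3 [-1.94  0.14]
0.4 [-2.58  0.06]
0.5 [-3.22 -0.08]
0.6 [-3.83 -0.29]
0.7 [-4.42 -0.56]
0.8 [-4.98 -0.89]
0.9 [-5.51 -1.27]
1.0 [-6.  -1.7]
1.1 [-6.44 -2.17]
1.2 [-6.83 -2.69]
```

```bash
python3 -m pendant '{"increments":[{"rx":0,"ry":0,"rz":0.1,"x":-0.64,"y":0.11,"z":0,"gripper":1},{"rx":0,"ry":0,"rz":0.2,"x":-1.29,"y":0.16,"z":0,"gripper":1},{"rx":0,"ry":0,"rz":0.3,"x":-1.94,"y":0.14,"z":0,"gripper":1},{"rx":0,"ry":0,"rz":0.4,"x":-2.58,"y":0.06,"z":0,"gripper":1}]}'
```

```text
t: 3.63
eef_pos: [0.5737, 0.2448, 0.1059]
tool_rot: [-3.141, -0.001, 1.752]
wrist_force: [1.4, 2.4, -6.7]
grip_width: 0.0243
grasp_force: 59.3
```

```bash
python3 -m pendant '{"increments":[{"rx":0,"ry":0,"rz":0.1,"x":-0.64,"y":-0.14,"z":0,"gripper":1},{"rx":0,"ry":0,"rz":0.2,"x":-1.25,"y":-0.35,"z":0,"gripper":1},{"rx":0,"ry":0,"rz":0.3,"x":-1.84,"y":-0.62,"z":0,"gripper":1},{"rx":0,"ry":0,"rz":0.4,"x":-2.4,"y":-0.95,"z":0,"gripper":1},{"rx":0,"ry":0,"rz":0.5,"x":-2.93,"y":-1.33,"z":0,"gripper":1},{"rx":0,"ry":0,"rz":0.6,"x":-3.42,"y":-1.76,"z":0,"gripper":1},{"rx":0,"ry":0,"rz":0.7,"x":-3.86,"y":-2.23,"z":0,"gripper":1},{"rx":0,"ry":0,"rz":0.8,"x":-4.25,"y":-2.75,"z":0,"gripper":1}]}'
python3 -m pendant '{"increments":[{"rx":0,"ry":0,"rz":0,"x":0,"y":0,"z":0,"gripper":1},{"rx":0,"ry":0,"rz":0,"x":0,"y":0,"z":0,"gripper":1},{"rx":0,"ry":0,"rz":0,"x":0,"y":0,"z":0,"gripper":1}]}'
```

```text
t: 4.3
eef_pos: [0.5304, 0.2171, 0.1059]
tool_rot: [-3.141, -0.002, 2.552]
wrist_force: [0.7, 2.1, -6.2]
grip_width: 0.0244
grasp_force: 59.2
t: 4.55
eef_pos: [0.5306, 0.2171, 0.1058]
tool_rot: [-3.14, -0.002, 2.545]
wrist_force: [-3.8, 1.7, -5.7]
grip_width: 0.024
grasp_force: 59.5
```

```bash
python3 -m pendant '{"increments":[{"rx":0,"ry":0,"rz":0,"x":0,"y":0,"z":-0.2,"gripper":1},{"rx":0,"ry":0,"rz":0,"x":0,"y":0,"z":-0.4,"gripper":1},{"rx":0,"ry":0,"rz":0,"x":0,"y":0,"z":-0.6,"gripper":1},{"rx":0,"ry":0,"rz":0,"x":0,"y":0,"z":-0.7,"gripper":1},{"rx":0,"ry":0,"rz":0,"x":0,"y":0,"z":-0.7,"gripper":1}]}'
```

```text
t: 4.97
eef_pos: [0.5307, 0.2172, 0.0985]
tool_rot: [-3.14, -0.002, 2.546]
wrist_force: [-5.3, 1.4, -4.7]
grip_width: 0.0238
grasp_force: 59.7
```

```bash
python3 -m pendant '{"increments":[{"rx":0,"ry":0,"rz":0,"x":0,"y":0,"z":-0.1,"gripper":1},{"rx":0,"ry":0,"rz":0,"x":0,"y":0,"z":-0.2,"gripper":1},{"rx":0,"ry":0,"rz":0,"x":0,"y":0,"z":-0.2,"gripper":1}]}'
```

```text
t: 5.22
eef_pos: [0.5307, 0.2172, 0.0967]
tool_rot: [-3.14, -0.002, 2.546]
wrist_force: [-3.9, 2.7, -4.3]
grip_width: 0.024
grasp_force: 59.7
```

Lift is now about 4 mm and the spring still pulls down, so the pin is inside the slot. I'll lower the rest and let go.

```bash
python3 -m pendant '{"increments":[{"rx":0,"ry":0,"rz":0,"x":0,"y":0,"z":-0.2,"gripper":1},{"rx":0,"ry":0,"rz":0,"x":0,"y":0,"z":-0.35,"gripper":1},{"rx":0,"ry":0,"rz":0,"x":0,"y":0,"z":-0.35,"gripper":1},{"rx":0,"ry":0,"rz":0,"x":0,"y":0,"z":-0.35,"gripper":0.5},{"rx":0,"ry":0,"rz":0,"x":0,"y":0,"z":-0.35,"gripper":0},{"rx":0,"ry":0,"rz":0,"x":0,"y":0,"z":-0.35,"gripper":0},{"rx":0,"ry":0,"rz":0,"x":0,"y":0,"z":-0.35,"gripper":0},{"rx":0,"ry":0,"rz":0,"x":0,"y":0,"z":-0.35,"gripper":0}]}'
python3 -m pendant '{"increments":[{"rx":0,"ry":0,"rz":0,"x":0,"y":0,"z":0,"gripper":0},{"rx":0,"ry":0,"rz":0,"x":0,"y":0,"z":2,"gripper":0},{"rx":0,"ry":0,"rz":0,"x":0,"y":0,"z":5,"gripper":0},{"rx":0,"ry":0,"rz":0,"x":0,"y":0,"z":9,"gripper":0},{"rx":0,"ry":0,"rz":0,"x":-4,"y":-4,"z":11,"gripper":0},{"rx":0,"ry":0,"rz":0,"x":-8,"y":-8,"z":11,"gripper":0},{"rx":0,"ry":0,"rz":0,"x":-11,"y":-11,"z":11,"gripper":0},{"rx":0,"ry":0,"rz":0,"x":-14,"y":-14,"z":11,"gripper":0}]}'
python3 -m pendant '{"increments":[{"rx":0,"ry":0,"rz":0,"x":-3,"y":-3,"z":0,"gripper":0},{"rx":0,"ry":0,"rz":0,"x":-3,"y":-3,"z":0,"gripper":0}]}'
python3 - <<'E'
from h import *
S,T=grab('scene'),grab('top')
cv2.imwrite('pics/s2.png',cv2.resize(S[120:260,230:430],None,fx=4,fy=4,interpolation=2)[...,::-1]); cv2.imwrite('pics/t2.png',cv2.resize(T[180:280,228:440],None,fx=3.7,fy=3.7,interpolation=2)[...,::-1])
np.save('S2.npy',S);np.save('T2.npy',T)
A=blobs(mask(S,'red'),(340,160,425,225));B=blobs(mask(T,'red'),(225,205,280,255))
print([x[:3] for x in A],[x[:3] for x in B]); print(tri(A[0][1],B[0][1]) if A and B else'')
E
```

```text
t: 5.88
eef_pos: [0.5327, 0.2169, 0.0942]
tool_rot: [3.141, 0.001, 2.546]
wrist_force: [0.0, 0.1, -0.2]
grip_width: 0.0824
grasp_force: 0.0
t: 6.55
eef_pos: [0.415, 0.1, 0.2038]
tool_rot: [3.141, 0.002, 2.548]
wrist_force: [-0.0, -1.2, 0.7]
grip_width: 0.0857
grasp_force: 0.0
t: 6.72
eef_pos: [0.3794, 0.068, 0.2024]
tool_rot: [-3.137, -0.003, 2.543]
wrist_force: [-0.0, 1.2, 0.1]
grip_width: 0.0856
grasp_force: 0.0
[(np.int32(46), array([397.09, 183.7 ]), array([393, 181,   9,   7], dtype=int32))] [(np.int32(62), array([253.85, 239.15]), array([250, 235,   9,   9], dtype=int32))]
(array([0.53105466, 0.21757686, 0.11360862]), np.float64(0.001635298461866712))
```

View pics/s2.png

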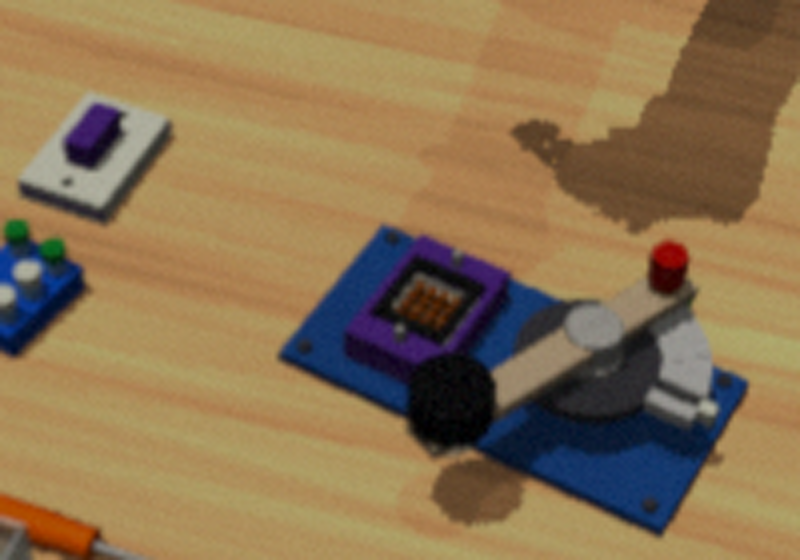

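View pics/t2.png

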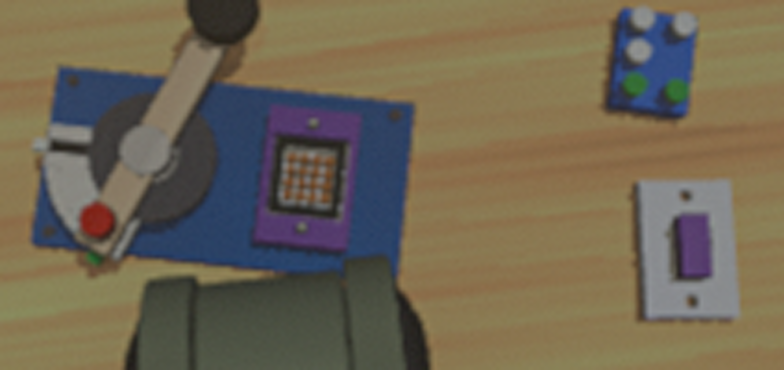

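Scene crop: the knob (668,265) is at the green slot, and the dowels are at (457,256) and (400,330). Top crop: both dowels are clear at (313,122) and (301,226), and the lid holes are at (685,195) and (692,301). Knob height matches the start value, so the pin is home. Next I'll measure the dowels and the lid precisely.

Run:
```python
from h import *
S,T=np.load('S2.npy'),np.load('T2.npy')
def spot(im,p,r=3,dark=False):
    x,y=np.round(p).astype(int); w=im[y-r:y+r+1,x-r:x+r+1].astype(float)
    g=w.min(2) if not dark else 255-w.max(2)   # white tip: high minimum channel
    g=np.clip(g-np.percentile(g,60),0,None); yy,xx=np.mgrid[-r:r+1,-r:r+1]
    return np.array([x+(g*xx).sum()/g.sum(),y+(g*yy).sum()/g.sum()])
D=[]
for s,t in(((344.2,184),(312.4,212.7)),((330,202.4),(309.2,241))):
    a,b=spot(S,s),spot(T,t); P,e=tri(a,b); D.append(P); print('dowel',a.round(1),b.round(1),P.round(4),round(e,4), plane('top',[b],.05)[0].round(4),plane('scene',[a],.05)[0].round(4))
d=D[0]-D[1]; print('mid',(D[0]+D[1])/2,'len',np.linalg.norm(d[:2]),'ang x',np.degrees(np.arctan2(d[1],d[0])))
tops=[plane('top',[spot(T,t)],.05)[0] for t in((312.4,212.7),(309.2,241))];print('topmid',sum(tops)/2)
H=[plane('top',[spot(T,t,2,True)],.02)[0] for t in((413,232.6),(415,261.4))]; d=H[0]-H[1]
print('lid holes',H,'mid',sum(H)/2,np.linalg.norm(d),np.degrees(np.arctan2(d[1],d[0])))
def rect(n,m,z):
    c=max(cv2.findContours(m.astype(np.uint8),cv2.RETR_EXTERNAL,cv2.CHAIN_APPROX_NONE)[0],key=cv2.contourArea)
    return cv2.minAreaRect((plane(n,c.reshape(-1,2),z)[:,:2]*1000).astype(np.float32))
for n,I,r in(('top',T,(290,200,330,255)),('scene',S,(310,170,365,225))):
    B=blobs(mask(I,'violet'),r); print(n,'rim',rect(n,B[0][3],.04))
rb=[]
for n,I,r in(('scene',S,(240,140,280,180)),('top',T,(400,230,428,268))):
    B=blobs(mask(I,'violet'),r); c=B[0][3]; print(n,'rib',B[0][1],rect(n,c,.045)); 
    rb.append(B[0][1])
print(tri(*rb))
```

```text
dowel [344.6 182.1] [312.3 212.5] [0.5815 0.0667 0.1232] 0.0357 [0.5995 0.0497 0.05  ] [0.5101 0.0693 0.05  ]
dowel [329.3 202.1] [309.2 240.4] [ 0.532   0.0511 -0.0219] 0.0369 [0.5183 0.0674 0.05  ] [0.5973 0.0495 0.05  ]
mid [0.55674422 0.05894088 0.05063973] len 0.051936583826301445 ang x 17.48622089390671
topmid [0.55888509 0.05854657 0.05      ]
lid holes [array([ 0.51078813, -0.24348734,  0.02      ]), array([ 0.42641288, -0.23455723,  0.02      ])] mid [ 0.4686005  -0.23902229  0.02      ] 0.08484650227654451 -6.041580437587402
top rim ((557.4127197265625, 59.17634963989258), (75.24211883544922, 112.0592269897461), 77.12103271484375)
scene rim ((566.6707763671875, 61.949127197265625), (82.52792358398438, 126.71250915527344), 76.99321746826172)
scene rib [252.81 153.15] ((475.86065673828125, -231.7115936279297), (32.302364349365234, 62.711570739746094), 83.9718017578125)
top rib [415.06 246.46] ((466.46990966796875, -236.0354461669922), (21.462602615356445, 43.989810943603516), 85.7566146850586)
(array([ 0.46697519, -0.23753681,  0.03581583]), np.float64(0.001707600895565834))
```

```bash
python3 -m pendant '{"increments":[{"rx":0,"ry":0,"rz":0,"x":0,"y":0,"z":0,"gripper":0}]}'
python3 - <<'E'
from h import *
print(tri((344.2,184),(309.2,240.6)),tri((330,202.4),(312.3,212.7)))
s=read_state();p=s['eef_pos'];print('delta cm',(np.array([.4684,-.2388,.15])-p)*100,'rz',3.042-s['tool_rot'][2])
E
```

```text
t: 6.9
eef_pos: [0.3869, 0.0709, 0.2038]
tool_rot: [3.14, 0.002, 2.546]
wrist_force: [0.2, 0.5, 0.5]
grip_width: 0.0857
grasp_force: 0.0
(array([0.51760174, 0.06884057, 0.04952542]), np.float64(0.0025579823910030146)) (array([0.59855389, 0.05077132, 0.05065957]), np.float64(0.0022508880445165024))
delta cm [  8.1502545  -30.97464429  -5.38124847] rz 0.4957343878333944
```

```bash
python3 -m pendant '{"increments":[{"rx":0,"ry":0,"rz":0.49,"x":8.1,"y":-31,"z":-2,"gripper":0},{"rx":0,"ry":0,"rz":0.49,"x":8.1,"y":-31,"z":-2,"gripper":0},{"rx":0,"ry":0,"rz":0.496,"x":8.1,"y":-31,"z":-2,"gripper":0},{"rx":0,"ry":0,"rz":0.496,"x":8.1,"y":-31,"z":-2,"gripper":0},{"rx":0,"ry":0,"rz":0.496,"x":8.1,"y":-31,"z":-5,"gripper":0},{"rx":0,"ry":0,"rz":0.496,"x":8.1,"y":-31,"z":-9,"gripper":0},{"rx":0,"ry":0,"rz":0.496,"x":8.1,"y":-31,"z":-9,"gripper":0},{"rx":0,"ry":0,"rz":0.496,"x":8.1,"y":-31,"z":-9,"gripper":0}]}'
python3 -m pendant '{"increments":[{"rx":0,"ry":0,"rz":0,"x":0,"y":0,"z":0,"gripper":0},{"rx":0,"ry":0,"rz":0,"x":0,"y":0,"z":0,"gripper":0},{"rx":0,"ry":0,"rz":0,"x":0,"y":0,"z":0,"gripper":0}]}'
```

```text
t: 7.57
eef_pos: [0.4616, -0.2123, 0.1275]
tool_rot: [-3.141, 0.002, 3.044]
wrist_force: [0.6, 0.6, 0.5]
grip_width: 0.0855
grasp_force: 0.0
t: 7.82
eef_pos: [0.4599, -0.2096, 0.1279]
tool_rot: [3.141, -0.001, 3.044]
wrist_force: [-0.3, 0.1, -0.1]
grip_width: 0.0858
grasp_force: 0.0
```

```bash
python3 -m pendant '{"increments":[{"rx":0,"ry":0,"rz":0,"x":0.85,"y":-2.9,"z":-2,"gripper":0},{"rx":0,"ry":0,"rz":0,"x":0.85,"y":-2.9,"z":-4,"gripper":0},{"rx":0,"ry":0,"rz":0,"x":0.85,"y":-2.9,"z":-6,"gripper":0},{"rx":0,"ry":0,"rz":0,"x":0.85,"y":-2.9,"z":-8,"gripper":0},{"rx":0,"ry":0,"rz":0,"x":0.85,"y":-2.9,"z":-8,"gripper":0}]}'
python3 -m pendant '{"increments":[{"rx":0,"ry":0,"rz":0,"x":0,"y":0,"z":0,"gripper":0},{"rx":0,"ry":0,"rz":0,"x":0,"y":0,"z":0,"gripper":0}]}'
```

```text
t: 8.23
eef_pos: [0.4665, -0.2364, 0.0462]
tool_rot: [3.139, -0.004, 3.045]
wrist_force: [-0.7, 0.2, 0.0]
grip_width: 0.0852
grasp_force: 0.0
t: 8.4
eef_pos: [0.469, -0.2388, 0.0499]
tool_rot: [-3.141, 0.002, 3.045]
wrist_force: [-0.0, -0.2, 0.1]
grip_width: 0.0851
grasp_force: 0.0
```

```bash
python3 -m pendant '{"increments":[{"rx":0,"ry":0,"rz":0,"x":0,"y":0,"z":-1,"gripper":0},{"rx":0,"ry":0,"rz":0,"x":0,"y":0,"z":-2,"gripper":0},{"rx":0,"ry":0,"rz":0,"x":0,"y":0,"z":-2.5,"gripper":0},{"rx":0,"ry":0,"rz":0,"x":0,"y":0,"z":-2.5,"gripper":0.4},{"rx":0,"ry":0,"rz":0,"x":0,"y":0,"z":-2.5,"gripper":0.6},{"rx":0,"ry":0,"rz":0,"x":0,"y":0,"z":-2.5,"gripper":1},{"rx":0,"ry":0,"rz":0,"x":0,"y":0,"z":-2.5,"gripper":1},{"rx":0,"ry":0,"rz":0,"x":0,"y":0,"z":-2.5,"gripper":1}]}' 40
python3 -m pendant '{"increments":[{"rx":0,"ry":0,"rz":0,"x":0,"y":0,"z":0,"gripper":1},{"rx":0,"ry":0,"rz":0,"x":0,"y":0,"z":0,"gripper":1},{"rx":0,"ry":0,"rz":0,"x":0,"y":0,"z":0,"gripper":1},{"rx":0,"ry":0,"rz":0,"x":0,"y":0,"z":0,"gripper":1}]}' 90
```

```text
t: 9.07
eef_pos: [0.4681, -0.2395, 0.0237]
tool_rot: [-3.141, 0.001, 3.043]
wrist_force: [-0.0, 0.1, 0.2]
grip_width: 0.0259
grasp_force: 0.0
t: 9.4
eef_pos: [0.4683, -0.2396, 0.024]
tool_rot: [-3.141, 0.001, 3.043]
wrist_force: [-1.1, 0.6, 5.4]
grip_width: 0.0223
grasp_force: 89.4
```

```bash
python3 -m pendant '{"increments":[{"rx":0,"ry":0,"rz":0,"x":0,"y":0,"z":2,"gripper":1},{"rx":0,"ry":0,"rz":0,"x":0,"y":0,"z":5,"gripper":1},{"rx":0,"ry":0,"rz":0,"x":0,"y":0,"z":9,"gripper":1},{"rx":0,"ry":0,"rz":-0.05,"x":1,"y":3.5,"z":11,"gripper":1},{"rx":0,"ry":0,"rz":-0.125,"x":2,"y":7,"z":11,"gripper":1},{"rx":0,"ry":0,"rz":-0.125,"x":3,"y":10.5,"z":11,"gripper":1},{"rx":0,"ry":0,"rz":-0.125,"x":4,"y":13.5,"z":11,"gripper":1},{"rx":0,"ry":0,"rz":-0.125,"x":4.5,"y":15,"z":11,"gripper":1}]}'
python3 -m pendant '{"increments":[{"rx":0,"ry":0,"rz":0,"x":1,"y":3.5,"z":0,"gripper":1},{"rx":0,"ry":0,"rz":0,"x":2,"y":7,"z":0,"gripper":1},{"rx":0,"ry":0,"rz":0,"x":3,"y":10,"z":0,"gripper":1},{"rx":0,"ry":0,"rz":0,"x":4,"y":13,"z":0,"gripper":1},{"rx":0,"ry":0,"rz":0,"x":4.5,"y":14.85,"z":0,"gripper":1},{"rx":0,"ry":0,"rz":0,"x":4.5,"y":14.85,"z":0,"gripper":1},{"rx":0,"ry":0,"rz":0,"x":4.5,"y":14.85,"z":0,"gripper":1}]}'
python3 -m pendant '{"increments":[{"rx":0,"ry":0,"rz":0,"x":0,"y":0,"z":0,"gripper":1},{"rx":0,"ry":0,"rz":0,"x":0,"y":0,"z":0,"gripper":1}]}'
python3 - <<'E'
from h import *
S=grab('scene');T=grab('top')
np.save('S3.npy',S);np.save('T3.npy',T)
s=read_state();p=s['eef_pos'];print('delta cm',(np.array([.5582,.0592,.12])-p)*100,s['tool_rot'],s['wrist_force'])
cv2.imwrite('pics/st3.png',np.vstack([cv2.resize(S[130:220,280:400],None,fx=5,fy=5,interpolation=2)[:300],cv2.resize(T[185:265,270:390],None,fx=5,fy=5,interpolation=2)[:300]])[...,::-1])
E
```

```text
t: 10.07
eef_pos: [0.513, -0.0859, 0.1333]
tool_rot: [3.14, -0.001, 2.921]
wrist_force: [-0.1, -0.6, -0.8]
grip_width: 0.0222
grasp_force: 88.9
t: 10.65
eef_pos: [0.5574, 0.0602, 0.1328]
tool_rot: [-3.141, -0.001, 2.92]
wrist_force: [-0.0, 0.3, -1.5]
grip_width: 0.0223
grasp_force: 89.0
t: 10.82
eef_pos: [0.5574, 0.0583, 0.1331]
tool_rot: [-3.141, -0.001, 2.917]
wrist_force: [0.3, -0.1, -0.6]
grip_width: 0.0222
grasp_force: 89.0
delta cm [ 0.05616674  0.0999733  -1.33478413] [-3.14135842e+00 -3.47015667e-04  2.91618326e+00] [ 0.57848253 -0.38462438 -0.34463471]
```

View pics/st3.png

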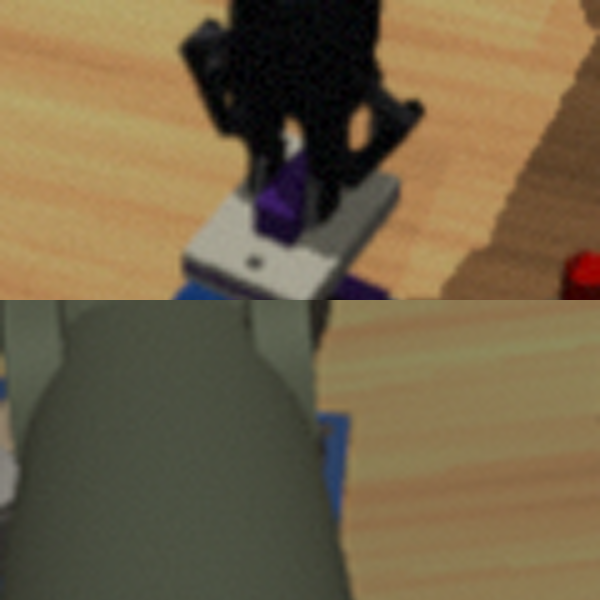

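The scene half shows the lid held level, with its far hole at about (331,182.4). The arm hides it in the top view. I'll compare the hole with the far dowel in the scene camera.

Run:
```python
from h import *
S=np.load('S3.npy');S2=np.load('S2.npy')
g=S[178:188,326:337].astype(float).max(2);print(g.astype(int))
g=np.clip(np.percentile(g,70)-g,0,None)[2:8,2:9]
g[g<25]=0
yy,xx=np.mgrid[180:186,328:335];h=((g*xx).sum()/g.sum(),(g*yy).sum()/g.sum());print(h)
for z in(.1285,.1295,.1305):print(z,plane('scene',[h],z)[0].round(4))
print(S2[198:207,325:336].min(2))
print(plane('scene',[(330,202.4),(344.2,184)],.0525).round(4))
print('expected hole', np.array([.5574,.0586])+.042*np.array([.975,-.2224]))
```

```text
[[167 169 168 165 167 162 156 149 123  89  67]
 [169 166 167 169 165 165 165 165 161 148 120]
 [167 167 167 163 152 157 161 165 166 165 161]
 [168 167 162 143 113 120 141 161 165 165 170]
 [167 168 160 116  82  84 125 158 168 168 166]
 [160 166 164 138 111 110 138 162 167 164 168]
 [134 149 159 164 152 152 162 168 166 164 167]
 [ 86 116 133 149 159 162 165 166 165 165 167]
 [ 56  66  77 100 125 141 152 162 162 166 167]
 [ 48  50  58  68  78  87 113 139 150 164 163]]
(np.float64(330.3211009174312), np.float64(182.297247706422))
0.1285 [0.5964 0.0497 0.1285]
0.1295 [0.5973 0.05   0.1295]
0.1305 [0.5983 0.0502 0.1305]
[[12 12 13 20 21  9  6  6  8 11 17]
 [16 15 14 12 14 20 15  9  2  5 16]
 [30 22 15 19 32 36 18 16 18 17 10]
 [29 29 35 45 77 71 35 16 14 14 15]
 [34 33 26 59 93 88 42 17 13 10 10]
 [31 27 32 43 60 52 36 20 19 18  7]
 [29 30 30 39 45 42 27 26 27 26 17]
 [33 31 27 37 37 38 30 34 32 29 31]
 [26 25 26 30 27 37 31 31 32 26 32]]
[[0.5999 0.0523 0.0525]
 [0.5201 0.0707 0.0525]]
expected hole [0.59835   0.0492592]
```

Hole and far dowel agree to within about 0.5 mm. I'll make a small correction and descend to just above the dowel tips.

```bash
python3 -m pendant '{"increments":[{"rx":0,"ry":0,"rz":0,"x":0.03,"y":0.03,"z":-2,"gripper":1},{"rx":0,"ry":0,"rz":0,"x":0.03,"y":0.03,"z":-4,"gripper":1},{"rx":0,"ry":0,"rz":0,"x":0.03,"y":0.03,"z":-4.9,"gripper":1},{"rx":0,"ry":0,"rz":0,"x":0.03,"y":0.03,"z":-5,"gripper":1},{"rx":0,"ry":0,"rz":0,"x":0.03,"y":0.03,"z":-5,"gripper":1},{"rx":0,"ry":0,"rz":0,"x":0.03,"y":0.03,"z":-5,"gripper":1}]}'
python3 -m pendant '{"increments":[{"rx":0,"ry":0,"rz":0,"x":0,"y":0,"z":-0.2,"gripper":1},{"rx":0,"ry":0,"rz":0,"x":0,"y":0,"z":-0.4,"gripper":1},{"rx":0,"ry":0,"rz":0,"x":0,"y":0,"z":-0.6,"gripper":1},{"rx":0,"ry":0,"rz":0,"x":0,"y":0,"z":-0.6,"gripper":1}]}'
```

```text
t: 11.42
eef_pos: [0.5588, 0.0592, 0.0842]
tool_rot: [3.141, 0.001, 2.917]
wrist_force: [1.0, 1.0, -1.8]
grip_width: 0.022
grasp_force: 89.0
t: 11.75
eef_pos: [0.5581, 0.0596, 0.0774]
tool_rot: [-3.142, -0.0, 2.918]
wrist_force: [-0.7, -0.3, -1.6]
grip_width: 0.022
grasp_force: 89.0
```

```bash
python3 -m pendant '{"increments":[{"rx":0,"ry":0,"rz":0,"x":0,"y":0,"z":-0.1,"gripper":1},{"rx":0,"ry":0,"rz":0,"x":0,"y":0,"z":-0.2,"gripper":1},{"rx":0,"ry":0,"rz":0,"x":0,"y":0,"z":-0.2,"gripper":1}]}'
```

```text
t: 12.0
eef_pos: [0.5581, 0.0594, 0.0753]
tool_rot: [-3.141, -0.0, 2.918]
wrist_force: [-0.6, -1.2, -1.1]
grip_width: 0.0222
grasp_force: 88.9
```

```bash
python3 -m pendant '{"increments":[{"rx":0,"ry":0,"rz":0,"x":0,"y":0,"z":-0.1,"gripper":1},{"rx":0,"ry":0,"rz":0,"x":0,"y":0,"z":-0.2,"gripper":1},{"rx":0,"ry":0,"rz":0,"x":0,"y":0,"z":-0.2,"gripper":1}]}'
```

```text
t: 12.25
eef_pos: [0.5581, 0.0591, 0.0733]
tool_rot: [-3.141, 0.0, 2.918]
wrist_force: [-0.3, -2.3, -1.5]
grip_width: 0.0219
grasp_force: 88.8
```

```bash
python3 -m pendant '{"increments":[{"rx":0,"ry":0,"rz":0,"x":0,"y":-0.03,"z":-0.1,"gripper":1},{"rx":0,"ry":0,"rz":0,"x":0,"y":-0.03,"z":-0.2,"gripper":1},{"rx":0,"ry":0,"rz":0,"x":0,"y":-0.03,"z":-0.3,"gripper":1},{"rx":0,"ry":0,"rz":0,"x":0,"y":-0.03,"z":-0.3,"gripper":1}]}'
```

```text
t: 12.58
eef_pos: [0.5582, 0.059, 0.0702]
tool_rot: [-3.141, -0.0, 2.918]
wrist_force: [0.4, -2.7, -1.3]
grip_width: 0.0221
grasp_force: 88.9
```

```bash
python3 -m pendant '{"increments":[{"rx":0,"ry":0,"rz":0,"x":0,"y":0,"z":-0.1,"gripper":1},{"rx":0,"ry":0,"rz":0,"x":0,"y":0,"z":-0.15,"gripper":1},{"rx":0,"ry":0,"rz":0,"x":0,"y":0,"z":-0.15,"gripper":1}]}'
```

```text
t: 12.83
eef_pos: [0.5582, 0.0591, 0.0691]
tool_rot: [-3.141, 0.0, 2.918]
wrist_force: [-1.1, -3.1, 1.4]
grip_width: 0.0223
grasp_force: 89.4
```

Seal contact comes where expected, at about 0.069. Now pressing.

```bash
python3 -m pendant '{"increments":[{"rx":0,"ry":0,"rz":0,"x":0,"y":-0.03,"z":-0.1,"gripper":1},{"rx":0,"ry":0,"rz":0,"x":0,"y":-0.03,"z":-0.2,"gripper":1},{"rx":0,"ry":0,"rz":0,"x":0,"y":-0.03,"z":-0.3,"gripper":1},{"rx":0,"ry":0,"rz":0,"x":0,"y":-0.03,"z":-0.3,"gripper":1}]}' 110
```

```text
t: 13.17
eef_pos: [0.5583, 0.059, 0.0664]
tool_rot: [3.141, 0.0, 2.918]
wrist_force: [-2.7, -2.7, 6.0]
grip_width: 0.0218
grasp_force: 112.6
```

```bash
python3 -m pendant '{"increments":[{"rx":0,"ry":0,"rz":0,"x":0,"y":0,"z":-0.1,"gripper":1},{"rx":0,"ry":0,"rz":0,"x":0,"y":0,"z":-0.2,"gripper":1},{"rx":0,"ry":0,"rz":0,"x":0,"y":0,"z":-0.2,"gripper":1},{"rx":0,"ry":0,"rz":0,"x":0,"y":0,"z":-0.2,"gripper":1}]}'
```

```text
t: 13.5
eef_pos: [0.5583, 0.059, 0.0647]
tool_rot: [3.141, 0.0, 2.918]
wrist_force: [-2.6, -2.4, 7.6]
grip_width: 0.0217
grasp_force: 112.8
```

```bash
python3 -m pendant '{"increments":[{"rx":0,"ry":0,"rz":0,"x":0,"y":0,"z":-0.1,"gripper":1},{"rx":0,"ry":0,"rz":0,"x":0,"y":0,"z":-0.1,"gripper":1},{"rx":0,"ry":0,"rz":0,"x":0,"y":0,"z":-0.1,"gripper":1}]}'
```

```text
t: 13.75
eef_pos: [0.5583, 0.059, 0.0641]
tool_rot: [3.141, 0.001, 2.918]
wrist_force: [-4.0, -1.7, 10.0]
grip_width: 0.0217
grasp_force: 113.6
```

```bash
python3 -m pendant '{"increments":[{"rx":0,"ry":0,"rz":0,"x":0,"y":0,"z":-0.1,"gripper":1},{"rx":0,"ry":0,"rz":0,"x":0,"y":0,"z":-0.1,"gripper":1},{"rx":0,"ry":0,"rz":0,"x":0,"y":0,"z":-0.1,"gripper":1}]}'
```

```text
t: 14.0
eef_pos: [0.5583, 0.059, 0.0641]
tool_rot: [3.141, 0.001, 2.918]
wrist_force: [-7.4, -1.9, 19.0]
grip_width: 0.0218
grasp_force: 114.7
```

```bash
python3 -m pendant '{"increments":[{"rx":0,"ry":0,"rz":0,"x":-0.04,"y":0,"z":-0.06,"gripper":1},{"rx":0,"ry":0,"rz":0,"x":-0.04,"y":0,"z":-0.06,"gripper":1},{"rx":0,"ry":0,"rz":0,"x":-0.04,"y":0,"z":-0.06,"gripper":1},{"rx":0,"ry":0,"rz":0,"x":-0.04,"y":0,"z":-0.06,"gripper":1}]}'
python3 - <<'E'
from h import *
S=grab('scene')
cv2.imwrite('pics/s4.png',cv2.resize(S[120:260,230:430],None,fx=4,fy=4,interpolation=2)[...,::-1])
E
```

```text
t: 14.33
eef_pos: [0.5583, 0.059, 0.0641]
tool_rot: [3.141, 0.002, 2.918]
wrist_force: [-7.9, -1.7, 22.0]
grip_width: 0.0215
grasp_force: 115.1
```

View pics/s4.png

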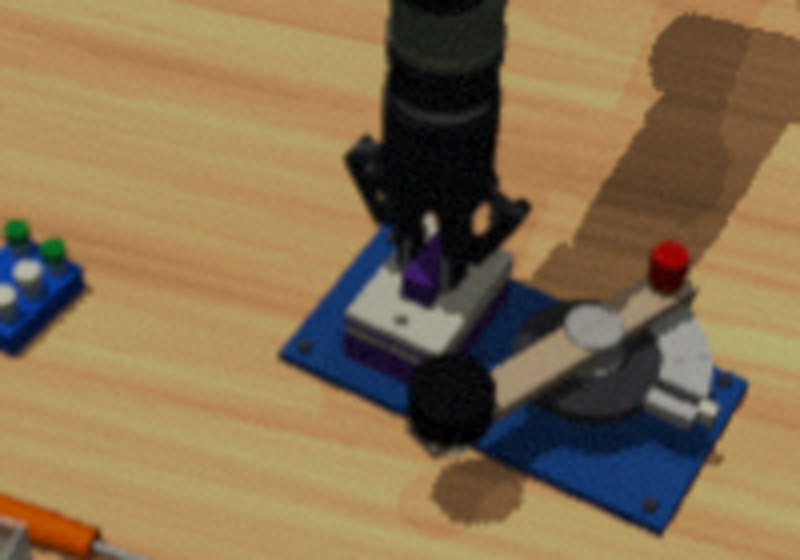

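The lid sits flush on the violet half, with its near edge at about (400,345). The knob is parked at the green mark, at (668,265), and the press force is steady at 22 N.

```bash
python3 -c "from cell import *; print(hand_in())"
```

```text
the job is handed in; nothing more can be done
None
```

The job is done and handed in at about 14 s of the 64 s limit: the sensor arm is parked with its pin home in the green-marked slot, and the cassette is flush on its dowels, still held pressed shut at about 22 N.

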